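# Open and hold the tape tensioner of a reel stand

## Task

On the reel stand, first pull the lock slide out by its upright knob all the way to its stop, so that its catch snaps and keeps it out. Then push the sprung tensioner arm at its roller back past the click of its ratchet and hold it compressed there, somewhere between the click and the back stop, not bottomed on the stop. Finish while still holding it with the gripper, and leave the things lying around the stand alone.

Things in the scene. Friction and masses are not known exactly. Their poses are not given: they have to be found in the camera images.
- reel_stand: Flat stand for component reels, fixed: aluminium plate 370 x 360 x 12 mm (x -80 to 290, y -185 to 175 mm in its frame). Origin at table height, z up; yaw within 0.4 rad. A grey reel, 178 mm across, top 26 mm above the table with a 20 mm thick spindle to 42 mm, sits at x 195, y 0; tensioner arm and lock slide are on the low-x part, nearer to the robot.
- tensioner (a joint): Angle (rad) of the tensioner arm, a flat steel bar 22 to 34 mm above the table turning about the pivot. 0 at rest: it points along the stand's -y. Grows anticlockwise seen from above: the roller moves towards the stand's +x. The pawl rides over the tooth from 0.24 to 0.42; above 0.43 it has clicked over. Back stop 0.75. With the lock slide in, the arm turns only about 0.03.
- roller (a point): Top centre, 86 mm above the table, of the idler roller on the arm's free end, 130 mm from the pivot axis: upright black cylinder, 24 mm diameter, from 34 to 82 mm above the table, with a 10 mm wide stub to 86. It does not spin. Free space all round it above 40 mm, except the lock knob 70 mm off towards the stand's -y.
- pivot (a point): Top of the arm's pivot post, on its vertical axis, 42 mm above the table. A spring presses the arm to 0: about 4 N at the roller at 0, 9 N at 0.5, 11 N at 0.75, and up to 4 N more in the click. The sprung pawl beyond the pivot (stand's +y side) does not hold the arm: let go, it springs back to 0.
- lock (a joint): Travel (m) of the lock slide along the stand's -y: 0 in (its bolt blocks the end of the arm), 0.030 out at its stop. A spring draws it back in with 1.5 N at 0, 3 N at the stop. From 0.020 to 0.029 it rides over a sprung catch (up to 9 N in all), which then keeps it out when let go, at about 0.028.
- lock_knob (a point): Centre of the top of the lock slide's knob, 86 mm above the table: an upright black cylinder 18 mm in diameter from 46 to 86 mm above the table on a 12 mm neck (34 to 46 mm). It is near the stand's -y edge and moves with the slide.
- meter: Hand-held yellow multimeter, 85 x 175 x 36 mm, lying beside the stand; bystander. Origin under its centre.
- driver: Screwdriver about 200 mm long lying beside the stand's -y edge; bystander.
- parts_tray: Black divided parts tray, 100 x 140 x 30 mm; bystander. Origin under its centre.

How it is judged:
By the outcome, as a careful person would: the job done as asked, in the order asked, and still so for the second after the job is handed in, while the arm keeps its last pose, push and grip.
It also fails if it takes over 45 s, if anything falls off the work surface, if the arm or the gripper's body presses on something with over 40 N, if the wrist force passes 120 N, or if a joint passes its speed limit or range.

## Robot

A 6-joint arm with a two-finger parallel gripper is mounted at the origin on the work surface. World frame = base frame: x ahead of the robot, y to its left, z up, the work surface at z = 0. Lengths are in m, angles in degrees, forces in N, time in s.
With the tool pointing down it reaches from about 0.375 to 0.825 m from the base axis. Payload 5.5 kg.
Tool frame: the origin (TCP) lies midway between the tips of the shut fingers; the grasp point (between the pads) lies 19 mm behind it; z points along the fingers, y is the line along which they close (so a half turn about z gives the same grasp; the last joint's range is limited). The gripper opens to 85 mm and grips with 20 to 120 N. Pads are 22 mm wide; open, the fingers measure 114 mm over their backs; the gripper's body (76 mm by 85 mm) begins 54 mm behind the grasp point. The pads swing forward as they close: fully open they stand 13 mm farther back than shut.
Start: joints at [68.583, 17.962, -2.699, 69.339, 0, 90], TCP at [0.219, 0.559, 0.231] pointing down, gripper open.
Joint ranges: [-152.73, 152.73], [-39.44, 99.34], [-58.76, 71.6], [-118.89, 123.64], [-81.53, 83.1], [-180, 180]. Speed limits (degrees/s): [136.94, 136.94, 172.46, 180, 180, 180].

## Interface

Orientations are given as a 3x3 rotation matrix whose columns are the frame's x, y, z axes.
In Python, from station import robot, claw, telemetry, camera, camera_info, workorder, nets gives the robot as it stands. Calls block until the motion is done:
- robot.reach(position, orientation): joint-space move of the TCP to a pose.
- robot.move_l(position, v=0.15, rot=None, max_force=None): straight line of the TCP; rot=None keeps the orientation; v is the mean speed in m/s. With max_force (N) it stops when the force on the tool has changed by that much, and returns True; else False.
- robot.movej(angles): joint-space move.
- claw.grip(opening, force=None): finger opening in m; force is the grip in N (None keeps the last); returns when the fingers have stopped.
- robot.pause(seconds).
- robot.solve_ik(position, orientation): joint angles nearest the present ones, or None.
- telemetry.get_obs(): the state.
- camera(name): name is "side" or "top" or "wrist"; returns the picture (480x640x3 uint8, red, green, blue); there is no depth.
- camera_info(name): a dict with "fx", "fy", "cx", "cy" (pixels), "cam_to_world" (4x4, takes a point from camera to world coordinates); the wrist camera has in their place "hand_eye" (4x4, takes a point from camera to tool coordinates, whose origin is the TCP and whose axes are the flange's). Camera axes: x right, y down, z forward; pixel columns grow to the right and rows downward; lengths in m; the calibration is good to about 2 mm. A picture is of the moment at which its call begins: read the wrist's pose just before it. camera_info takes no time and is no camera call.
A pose or a line that the arm cannot do raises robot.MotionError and nothing moves.
- workorder.close_job(): hands the job in; it is judged then, once.
Trained networks look in the newest picture that a camera, given by its name, has taken for a name from the list of things; names that differ only in an ending like _2 or _b are one class to them, and where a whole thing is asked for, a point or a joint stands for the part that bears it (a point fixed in the world has none). Each returns a list of dicts, best first, with "score" (0 to 1); they miss things now and then, are a little off and sometimes report something else, mostly with a low value. They report only what shows in the picture. A call takes as long as a camera call.
- nets.boxes_of(camera, label): "box" ([left, top, width, height] in pixels, round what is visible of it).
- nets.regions_of(camera, label): "pixels" (480x640 bool, what is visible of it) and "box" ([left, top, width, height] in pixels, round what is visible of it).
The state is a dict: "t": time; "joints": joint angles; "joint_vel": joint speeds; "joint_efforts": joint torques, N m; "eef_pos": TCP position; "tool_rot": TCP orientation; "contact_force": force on the tool from outside, world axes, zero at the start; "wrist_torque": the same for the moment, N m; "grip_width": finger opening in m; "finger_force": force on a finger pad.
Only numpy, scipy, OpenCV 4.12 (cv2) and the standard library are available. Lean on these libraries where they do the work, as an engineer would, in place of code of your own. Each camera call takes 0.05 s, during which the arm holds its last target. There are 200 camera calls.

## Working session

There is one attempt and no reset: what is moved stays moved. The work goes in short steps, each a Python script; the robot and the scene stay as the last script left them, time stands still between calls to the robot, and variables do not carry over. Pictures are saved under pics/ and viewed, at most 10 in all, crops included, and the job is handed in when it is done.

```bash
mkdir -p pics; cat > h.py <<'E'
import numpy as np, cv2
from station import robot, claw, telemetry, camera, camera_info, workorder, nets
def save(n,im): cv2.imwrite('pics/'+n,im[:,:,::-1])
def ray(cam,uv,obs=None):
    i=camera_info(cam)
    if cam=='wrist':
        T=np.eye(4);T[:3,:3]=obs['tool_rot'];T[:3,3]=obs['eef_pos'];M=T@np.array(i['hand_eye'])
    else: M=np.array(i['cam_to_world'])
    d=M[:3,:3]@np.array([(uv[0]-i['cx'])/i['fx'],(uv[1]-i['cy'])/i['fy'],1]);return M[:3,3],d
def at_z(cam,uv,z,obs=None):
    o,d=ray(cam,uv,obs);return o+d*(z-o[2])/d[2]
E
python3 - <<'E'
from h import *
for c in('top','side'):
    im=camera(c);save(c+'0.png',im);print(c,np.round(camera_info(c)['cam_to_world'],2).tolist())
    for l in('reel_stand','roller','lock_knob','pivot','tensioner','meter','driver','parts_tray'):
        for r in nets.boxes_of(c,l)[:2]: print(l,round(r['score'],2),np.round(r['box']).tolist())
print(telemetry.get_obs())
E
```

```text
top [[-0.01, -1.0, 0.09, 0.45], [-1.0, 0.01, -0.0, 0.07], [0.0, -0.09, -1.0, 1.51], [0.0, 0.0, 0.0, 1.0]]
reel_stand 0.91 [229.0, 119.0, 141.0, 147.0]
roller 0.94 [246.0, 230.0, 76.0, 16.0]
lock_knob 0.43 [317.0, 234.0, 36.0, 6.0]
pivot 0.9 [232.0, 125.0, 135.0, 140.0]
tensioner 0.88 [245.0, 230.0, 80.0, 16.0]
meter 0.79 [151.0, 203.0, 75.0, 44.0]
driver 0.61 [385.0, 171.0, 8.0, 69.0]
parts_tray 0.85 [402.0, 233.0, 62.0, 42.0]
side [[0.98, -0.14, 0.13, 0.47], [-0.19, -0.68, 0.71, -0.57], [-0.0, -0.72, -0.7, 0.72], [0.0, 0.0, 0.0, 1.0]]
reel_stand 0.98 [281.0, 187.0, 188.0, 128.0]
roller 0.57 [300.0, 201.0, 19.0, 64.0]
lock_knob 0.85 [320.0, 262.0, 12.0, 32.0]
pivot 0.79 [278.0, 188.0, 196.0, 126.0]
tensioner 0.66 [298.0, 206.0, 21.0, 62.0]
meter 0.83 [289.0, 150.0, 38.0, 47.0]
meter 0.45 [332.0, 321.0, 102.0, 13.0]
driver 0.96 [332.0, 321.0, 104.0, 16.0]
parts_tray 0.88 [293.0, 351.0, 65.0, 86.0]
parts_tray 0.64 [318.0, 260.0, 14.0, 32.0]
{'t': 0.9, 'joints': array([ 6.85832464e+01,  1.79616699e+01, -2.69810060e+00,  6.93383475e+01,
       -3.46390550e-04,  9.00014741e+01]), 'joint_vel': array([-0.10490227,  0.00291554,  0.00125106, -0.01325092, -0.01645082,
        0.03849298]), 'joint_efforts': array([ 1.31476154e-03, -5.39446056e+01,  3.40052319e+01,  1.26132156e-03,
        8.51669370e-05,  6.10257231e-07]), 'eef_pos': array([0.2190947 , 0.55857746, 0.23130939]), 'tool_rot': array([[-9.30939689e-01,  3.65172967e-01,  1.76228032e-05],
       [ 3.65172967e-01,  9.30939688e-01,  2.83727367e-05],
       [-6.04481044e-06,  3.28486780e-05, -9.99999999e-01]]), 'contact_force': array([-0.1549274 ,  0.1515001 ,  0.29904337]), 'wrist_torque': array([-0.00240119, -0.00523928,  0.03837588]), 'finger_force': 0.0, 'grip_width': 0.08576542345926284}
```

```bash
python3 - <<'E'
import cv2,numpy as np
t=cv2.imread('pics/top0.png')[100:290,140:480];s=cv2.imread('pics/side0.png')[140:345,260:480]
a=cv2.resize(t,(537,300),interpolation=cv2.INTER_CUBIC);b=cv2.resize(s,(322,300),interpolation=cv2.INTER_CUBIC)
cv2.imwrite('pics/t1.png',cv2.resize(t,(800,447),interpolation=cv2.INTER_CUBIC));cv2.imwrite('pics/s1.png',cv2.resize(s,(644,600),interpolation=cv2.INTER_CUBIC))
E
```

```text
(no output)
```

View pics/t1.png

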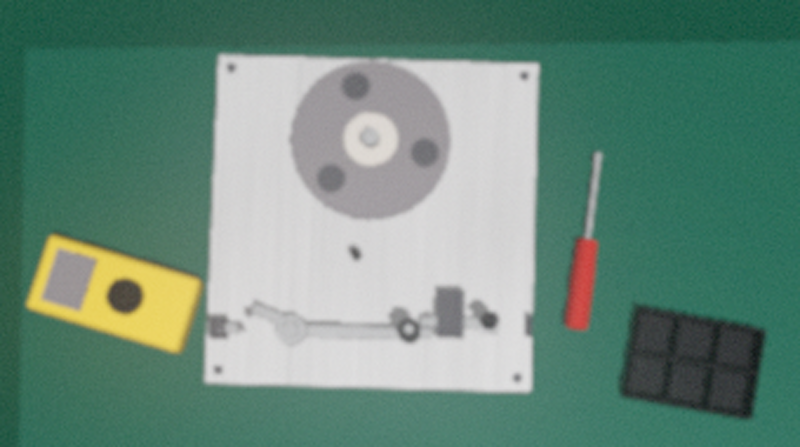

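View pics/s1.png

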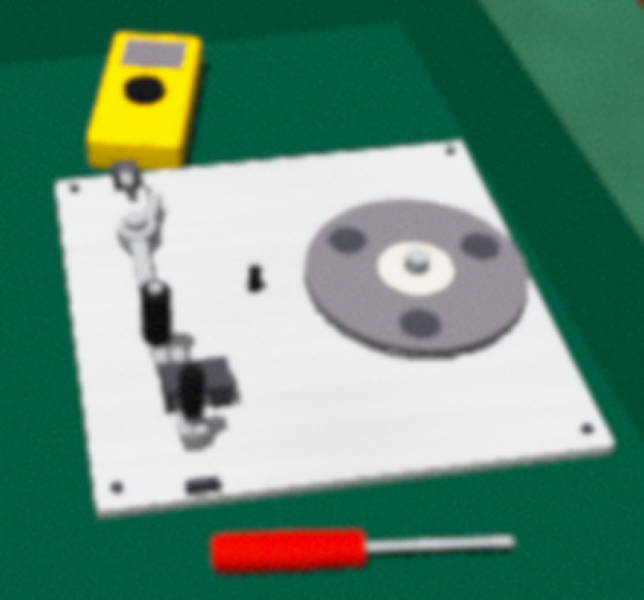

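The top view shows the pivot near (264,240), the roller near (313,240) and the knob near (348,236), with the reel spindle near (297,158). The driver and tray are off to the right and the meter to the left. In the side view the roller and knob stand upright, with a dark guide block between them.

```bash
python3 - <<'E'
from h import *
c=lambda p:(140+p[0]*340/800,100+p[1]*190/447)
P={k:at_z('top',c(p),z) for k,p,z in[('pivot',(291,328),.042),('roller',(408,329),.086),('knob',(489,320),.086),('spindle',(370,136),.042),('tl',(218,55),.012),('tr',(539,64),.012),('bl',(205,383),.012),('br',(531,392),.012)]}
for k,v in P.items():print(k,np.round(v,3))
x=P['tl']-P['bl']+P['tr']-P['br'];yaw=np.arctan2(x[1],x[0]);print('yaw',yaw)
d=P['pivot']-P['roller'];print(np.hypot(*d[:2]),np.arctan2(-d[0],d[1]))
s=lambda p:(260+p[0]*220/644,140+p[1]*205/600)
for k,p,z in[('pivot',(138,215),.042),('roller',(155,287),.086),('knob',(192,369),.086)]:print(k,np.round(at_z('side',s(p),z),3))
# go above between roller and knob
m=(P['roller']+P['knob'])/2
X=np.array([np.cos(yaw),np.sin(yaw),0]);Z=np.array([0,0,-1.])
best=None
for sg in(1,-1):
    y=sg*X;R=np.c_[np.cross(y,Z),y,Z]
    q=robot.solve_ik([m[0],m[1],.26],R);print(sg,q)
    if q is not None and (best is None or abs(q[5])<abs(best[0][5])):best=(q,R)
np.save('R.npy',best[1]);robot.reach([m[0],m[1],.26],best[1])
o=telemetry.get_obs();im=camera('wrist');save('w1.png',im)
print(o['eef_pos'],o['t'])
for l in('roller','lock_knob','pivot'):
    for r in nets.regions_of('wrist',l)[:2]: print(l,round(r['score'],2),np.round(r['box']).tolist())
np.save('o.npy',o,allow_pickle=True)
E
```

```text
pivot [0.574 0.224 0.042]
roller [0.568 0.097 0.086]
knob [0.576 0.012 0.086]
spindle [0.784 0.137 0.042]
tl [0.886 0.309 0.012]
tr [ 0.872 -0.052  0.012]
bl [0.517 0.322 0.012]
br [ 0.503 -0.037  0.012]
yaw -0.03841606007698216
0.12749836444154533 -0.04793024768790421
pivot [0.577 0.224 0.042]
roller [0.568 0.092 0.086]
knob [0.579 0.008 0.086]
1 [ 5.41054523 14.67286495 -3.35163458 71.97550048  0.         97.61162334]
-1 [  5.41054523  14.67286495  -3.35163458  71.97550048   0.
 -82.38837666]
[0.57210056 0.05466283 0.25998721] 3.4417
roller 0.87 [306.0, 218.0, 32.0, 160.0]
pivot 0.63 [30.0, 111.0, 354.0, 290.0]
```

View pics/w1.png

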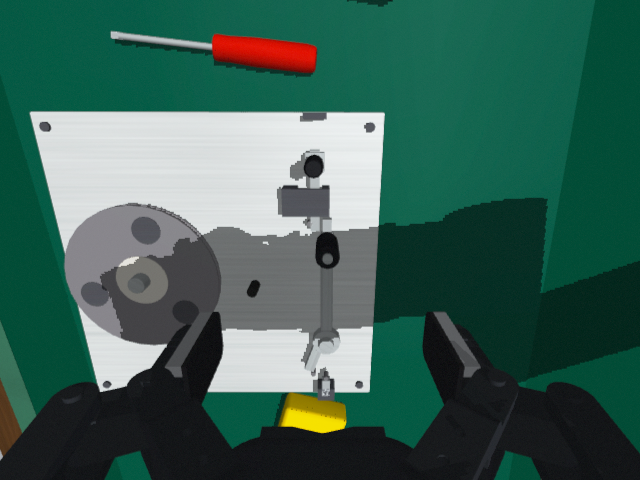

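The wrist view shows the knob top at (314,166), the roller stub at (327,259) and the pivot at about (327,340). The bystanders are clear of the fingers.

```bash
python3 - <<'E'
from h import *
o=np.load('o.npy',allow_pickle=True).item()
for k,p,z in[('pivot',(327,340),.042),('roller',(327.5,259),.086),('knob',(314,166),.086),('bl',(368.5,392),.012),('br',(384,112),.012),('tr',(31,112),.012),('tl',(98,392),.012)]:print(k,np.round(at_z('wrist',p,z,o),4))
E
```

```text
pivot [0.5745 0.2185 0.042 ]
roller [0.5704 0.0974 0.086 ]
knob [0.5793 0.0086 0.086 ]
bl [0.521  0.3241 0.012 ]
br [ 0.5062 -0.0351  0.012 ]
tr [ 0.8729 -0.0493  0.012 ]
tl [0.891 0.31  0.012]
```

```bash
python3 - <<'E'
from h import *
R=np.load('R.npy');k=np.array([.578,.009])
D=np.array([-.04,-1]);D/=np.hypot(*D)
claw.grip(.05,60)
robot.move_l([*k,.13],v=.2)
print(robot.move_l([*k,.058],v=.08,max_force=12))
claw.grip(0,60)
o=telemetry.get_obs();print(o['eef_pos'],o['grip_width'],o['finger_force'],o['contact_force'])
p=np.array(o['eef_pos'][:2])
print('hit',robot.move_l([*(p+D*.038),.058],v=.03,max_force=18))
o=telemetry.get_obs();print(o['t'],o['eef_pos'],np.hypot(*(o['eef_pos'][:2]-p)),o['grip_width'],o['contact_force'])
save('w2.png',camera('wrist'));save('s2.png',cv2.resize(camera('side')[180:330,270:410],(560,600)))
E
```

```text
False
[0.57877761 0.00897058 0.05876587] 0.01629344737146987 58.50631395354867 [ 0.52008319 -0.11771358  4.03719505]
hit True
7.4583 [ 0.57760522 -0.02088163  0.0587266 ] 0.029875221237040527 0.016274816345123 [0.25300332 4.00801284 4.18023685]
```

View pics/w2.png

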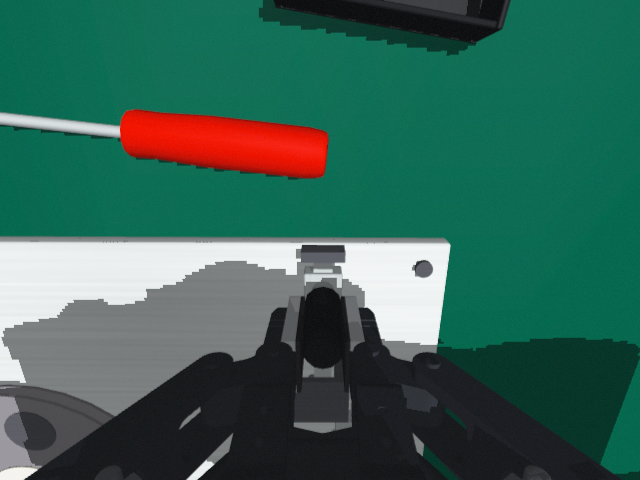

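The knob is held and the slide is up to the dark stop block near (322,253); it travelled 29.9 mm. I'll release it and check that it stays out.

```bash
python3 - <<'E'
from h import *
o=telemetry.get_obs();p=o['eef_pos']
claw.grip(.05,60)
robot.move_l([p[0],p[1],.15],v=.2)
robot.move_l([.5695,.06,.2],v=.2)
o=telemetry.get_obs();im=camera('wrist');save('w3.png',im);np.save('o.npy',o,allow_pickle=True);print(o['t'],o['eef_pos'],o['contact_force'])
E
```

```text
9.2167 [0.56889472 0.05969635 0.19880294] [ 0.24219202  0.12406239 -1.25758605]
```

View pics/w3.png

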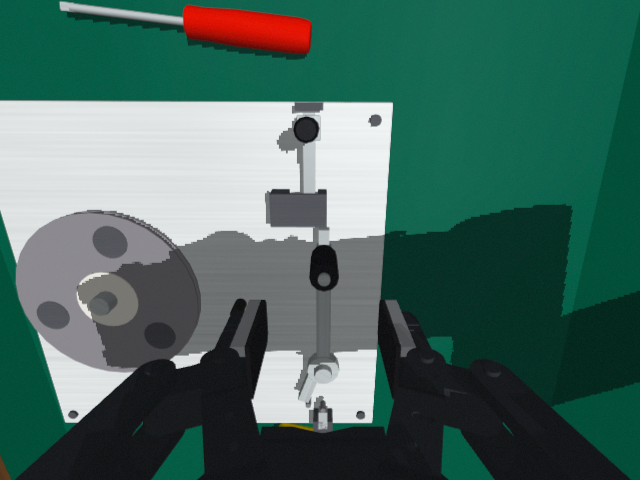

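The knob has stayed out at (306,129). The roller stub is at (324,280) and the pivot at (322,372). Next I'll grip the roller and swing it along its arc.

```bash
python3 - <<'E'
from h import *
o=np.load('o.npy',allow_pickle=True).item();R=np.load('R.npy')
kn=at_z('wrist',(306,129.5),.086,o);r=at_z('wrist',(324,280),.086,o);pv=at_z('wrist',(322.5,372),.042,o)
print(kn,r,pv)
c=(r[:2]+[.5695,.0965])/2
print('hit',robot.move_l([*c,.12],v=.15),robot.move_l([*c,.056],v=.08,max_force=12))
claw.grip(0,50)
o=telemetry.get_obs();p=np.array(o['eef_pos']);print(p,o['grip_width'],o['finger_force'],o['contact_force'])
# pivot: 130 mm along stand +y (yaw -0.04) from gripped roller
pv2=p[:2]+.13*np.array([.04,1]);print('pivot',pv2)
for a in np.linspace(.0725,.58,8):
    C,S=np.cos(a),np.sin(a);M=np.array([[C,-S,0],[S,C,0],[0,0,1]])
    q=pv2+M[:2,:2]@(p[:2]-pv2)
    robot.move_l([*q,p[2]],v=.05,rot=M@R)
    o=telemetry.get_obs();d=np.array(o['eef_pos'][:2])-pv2;d0=p[:2]-pv2
    print(round(a,3),'act',round(np.arctan2(d[1],d[0])-np.arctan2(d0[1],d0[0]),3),np.round(o['contact_force'],1),round(o['grip_width'],4),round(o['t'],2))
o=telemetry.get_obs();im=camera('wrist');save('w4.png',im);save('t4.png',cv2.resize(camera('top')[190:270,220:370],(800,427),interpolation=cv2.INTER_CUBIC));np.save('o.npy',o,allow_pickle=True)
s=camera('side');save('s4.png',cv2.resize(s[170:330,260:420],(600,600),interpolation=cv2.INTER_CUBIC))
E
```

```text
[ 0.57874179 -0.01740025  0.086     ] [0.57036092 0.09721438 0.086     ] [0.57607828 0.22258397 0.042     ]
hit False False
[0.56965984 0.0969182  0.05676759] 0.02215413385697315 48.712289929389954 [-2.9000378  -0.07288702  5.43389163]
pivot [0.57485984 0.2269182 ]
0.072 act 0.068 [-3.4 -0.4  2.3] 0.0224 11.63
0.145 act 0.14 [-4.3 -0.6  4.1] 0.0224 11.97
0.217 act 0.213 [-5.1 -1.   4.8] 0.0223 12.32
0.29 act 0.284 [-5. -2.  6.] 0.0222 12.66
0.362 act 0.361 [-2.3 -0.2  3.3] 0.0228 13.0
0.435 act 0.428 [-6.  -1.2  6.3] 0.0223 13.34
0.507 act 0.499 [-6.8 -2.6  6.4] 0.0226 13.68
0.58 act 0.571 [-7.6 -2.6  7.1] 0.0229 14.03
```

View pics/w4.png

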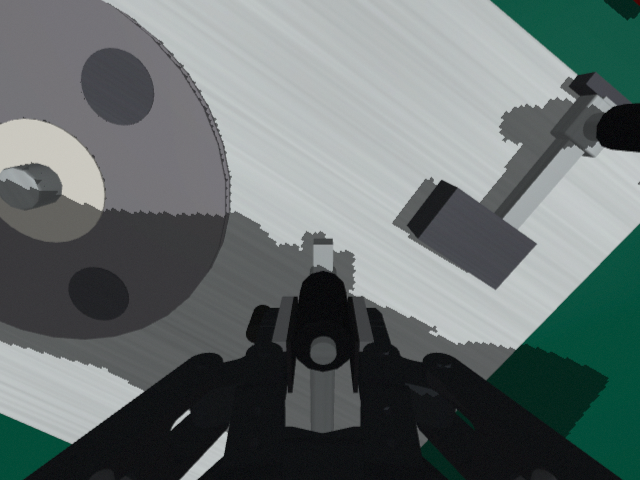

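View pics/s4.png

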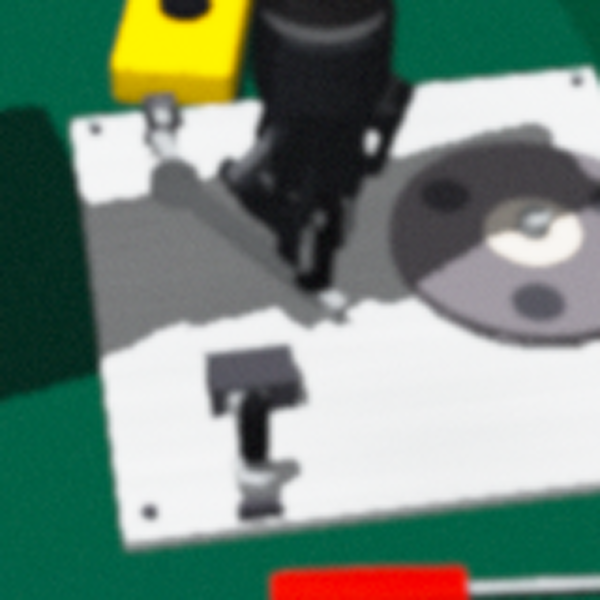

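The roller is held between the pads with the arm at about 0.57 rad. The force dipped as the pawl passed its tooth and then rose with the spring, staying well below what contact with the stop would give. The lock slide is still out against its stop block.

```bash
python3 - <<'E'
from h import *
robot.pause(.5);o=telemetry.get_obs();print(o['t'],o['eef_pos'],o['contact_force'],o['grip_width']);print(workorder.close_job())
E
```

```text
14.675 [0.6404527  0.11473936 0.05677794] [-6.31400349 -2.4145766   6.20159788] 0.022822558490229506
the job is handed in; nothing more can be done
None
```

The job is handed in at 14.7 s: the lock slide is out and caught, and the gripper is holding the tensioner at about 0.57 rad, past the click (0.43) and short of the back stop (0.75), with the bystanders left alone; the hand-in call returned no verdict.

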